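Lock the shaft of the bench drive

TASK

Lock the shaft of the small bench drive, using the fingertips only: push one of the two stubs on the round disc to turn the disc until its slot lines up with the steel bar, then push the bar by its upright tab, through the slot, until it stops fully home in the keeper. Push gently, do not lift or tip the bar, and leave the vials, bottles and carton round the drive standing where they are. Finish with the hand clear.

Things in the scene. Friction and masses are not known exactly. Their poses are not given: they have to be found in the camera images.
- lock_stand: Grey base plate of the drive, 295 x 104 mm, 12 mm high, fixed to the worktop. Origin on the worktop under the disc's axis; +x is the way the bar is pushed, z up. The plate reaches from x = -205 to +90 mm. Along its x axis lie the bar's guide (two dark steel rails from x = -195 to -50, channel 15 mm wide, floor 18 and rails 27 mm high), a bridge, the disc (x = -45 to +45) and the keeper.
- bridge_top (a point): Centre of the top of the dark bridge over the guide's end, 10 mm along x, 31 mm across, top 37 mm above the worktop, at stand x = -55 mm.
- keeper_end (a point): Where the bar's nose stops: centre of the inner end wall of the keeper, at stand x = +78 mm, 24 mm above the worktop. The keeper is a capped socket from x = +52 to +86 mm, 35 mm wide, top 40 mm above the worktop.
- lock_disc (a joint): Angle of the slotted disc about its vertical axis, rad, counter-clockwise from above positive. 0: slot square across the bar's path. About +1.57 or -1.57: slot lined up with the bar; either will do. Stops at +2.0 and -2.0. It starts between -0.7 and 0.7, stays where it is left (friction), and takes about 2 N on a stub to turn.
- disc_centre (a point): Centre of the aluminium disc's top face, 34 mm above the worktop; its x axis turns with the disc, along the slot. The disc is 90 mm across. The slot, open above and at both ends, runs right across through the centre, 18 mm wide with flared mouths, floor 17.5 mm above the worktop. The 12 mm bar leaves about 0.07 rad of error free; its round nose takes up a little more.
- stub_a (a point): Centre of the top of one of two upright steel stubs on the disc (12 mm diameter, from 34 to 62 mm above the worktop), 31 mm from the disc's axis, square to the slot. With the joint at q it lies at angle q from the stand's +x axis (at 0: towards the keeper).
- stub_b (a point): The same for the opposite stub, which lies at angle q + pi from the stand's +x axis (at 0: towards the bar).
- lock_bar: Loose steel bar, 150 mm long, 12 x 12 mm, 0.14 to 0.28 kg, lying in the guide. Origin in its underside half-way along; x along the bar towards its rounded nose, z up. It needs about 1 to 3 N to slide.
- bar_nose (a point): Middle of the bar's nose (front end), 6 mm above its underside. It starts 52 to 62 mm before the disc's axis; fully home it is at stand x = +78 mm, a push of 130 to 140 mm.
- tab_back (a point): Middle of the rear face of the upright steel tab on the bar's tail: 26 mm wide, 8 mm thick, from 30 to 54 mm above the worktop; this point is 44 mm above the worktop and 150 mm behind the nose. Push it along the stand's +x. Fully home, the tab stands over the guide 4 mm short of the bridge.
- amber_vial: Loose bystander: brown vial with black cap, 28 mm diameter, 57 mm tall; origin under its centre.
- clear_vial: Loose bystander: clear vial with white cap, 24 mm diameter, 47 mm tall; origin under its centre.
- yellow_vial: Loose bystander: vial with green cap, 24 mm diameter, 52 mm tall; origin under its centre.
- dropper_bottle: Loose bystander: small bottle with red cap, 35 mm diameter, 73 mm tall; origin under its centre.
- white_bottle: Loose bystander: clear bottle with white cap, beyond the keeper, 46 mm diameter, 88 mm tall; origin under its centre.
- small_carton: Loose bystander: small flat carton, 50 x 50 x 22 mm; origin under its centre.

How it is judged:
By the outcome, as a careful person would: the job done as asked, in the order asked, and still so for the second after the job is handed in, with the robot touching nothing.
It also fails if it takes over 54 s, if anything falls off the work surface, if the arm or the gripper's body presses on something with over 40 N, if the wrist force passes 120 N, or if a joint passes its speed limit or range.

ROBOT

A 7-joint arm with a two-finger parallel gripper is mounted at the origin on a cart in front of the work surface, level with it; the furniture and walls round the work are solid. World frame = base frame: x ahead of the robot, y to its left, z up, the work surface at z = 0. Lengths are in m, angles in degrees, forces in N, time in s.
With the tool pointing down it reaches from about 0.425 to 0.875 m from the base axis. Payload 4.7 kg.
Tool frame: the origin (TCP) lies at the very end of the fingers, on their centre line; the grasp point (between the pads) lies 19 mm behind it; z points along the fingers, y is the line along which they close (so a half turn about z gives the same grasp; the last joint's range is limited). The gripper opens to 87 mm and grips with 3 to 60 N. Pads are 19 mm wide; open, the fingers measure 117 mm over their backs; the gripper's body (75 mm by 190 mm) begins 51 mm behind the grasp point.
Start: joints at [75.292, 18.392, -4.016, 83.108, 1.295, 78.541, -3.26], TCP at [0.174, -0.626, 0.223] pointing down, gripper open.
Joint ranges: [-163.93, 163.93], [-17.29, 119.83], [-79.2, 71.16], [3.27, 140.29], [-89.18, 269.18], [5.43, 117.66], [-154.24, 154.24]. Speed limits (degrees/s): [147.25, 147.25, 180, 180, 180, 180, 180].

INTERFACE

Orientations are given as [roll, pitch, yaw] about the fixed x, y, z axes, in that order (R = Rz(yaw) Ry(pitch) Rx(roll)).
In Python, from cell import telemetry, cams, env gives the robot as it stands.
- The arm moves only by the tool arm_command, never from a script. Its argument "series" is text: rows parted by semicolons, each of 5 numbers parted by spaces: the shift along the tool's x, y, z in mm, then the turn about the tool's z in rad, then the closure in counts, from 0 (fully open) to 255 (shut). A call has 1 to 20 rows; each row shifts and turns the commanded pose from where the row before left it, along the tool's axes as they then stand; what a row does not reach is not made up. A row lasts 1/12 s, in which the tool goes at most 41.7 mm and 7.16 degrees, less where a joint would pass 70% of its speed; a pose out of reach is approached as far as the arm can. A call is refused whole if a number of a shift passes 41.7 or a number of a turn 0.125, either way. A call with a gripper value outside its range is refused whole. The fingers move at their own pace and stop on an object; "squeeze" is the grip in N (left out, the last holds). Time passes only in rows, so rows that do not move let the fingers close. It gives the time, the measured TCP pose, the force, the opening and the grip force at its end, in the units of the state.
- telemetry.get_obs(): the state, without advancing time (a new reading comes with each control period).
- cams.read_camera(name): name is "side" or "top" or "wrist"; returns the picture (400x640x3 uint8, blue, green, red); there is no depth.
- cams.calibration(name): a dict with "K" (3x3 intrinsics, pixels), "origin" and "rotation" of the camera in the world; the wrist camera has in their place "hand_eye" (4x4, takes a point from camera to tool coordinates, whose origin is the TCP and whose axes are the flange's). Camera axes: x right, y down, z forward; pixel columns grow to the right and rows downward; lengths in m; the calibration is good to about 2 mm. A picture is of the moment at which its call begins: read the wrist's pose just before it. calibration takes no time and is no camera call.
- env.sign_off(): hands the job in; it is judged then, once.
The state is a dict: "time_s": time; "qpos": joint angles; "joint_velocities": joint speeds; "effort": joint torques, N m; "tool_pos": TCP position; "tool_rot": TCP orientation; "force": force on the tool from outside, world axes, zero at the start; "wrist_torque": the same for the moment, N m; "grip_width": finger opening in m; "grasp_force": force on a finger pad.
Only numpy, scipy, OpenCV 4.12 (cv2) and the standard library are available. Lean on these libraries where they do the work, as an engineer would, in place of code of your own. Each camera call takes 0.05 s, during which the arm holds its last target. There are 200 camera calls.

## Working session

There is one attempt and no reset: what is moved stays moved. The work goes in short steps, Python scripts to look and compute and a tool call to move; the robot and the scene stay as the last step left them, time stands still between calls to the robot, and variables do not carry over. Pictures are saved under pics/ and viewed, at most 10 in all, crops included, and the job is handed in when it is done.

Besides the shell and the picture viewer there is one more tool, called after ">>>" as name(argument=value, ...) on one line, values as JSON. arm_command: Moves the arm, as the interface text tells. Its arguments: {"type":"object","properties":{"series":{"type":"string"},"squeeze":{"type":"number"}},"required":["series"]}

```bash
mkdir -p pics; ls; python3 - <<'E'
from cell import telemetry,cams,env
import cv2
o=telemetry.get_obs();print(o)
for n in("top","side"):
    cv2.imwrite(f"pics/{n}0.png",cams.read_camera(n));print(n,cams.calibration(n))
print(cams.calibration("wrist"))
E
```

```text
pics
{'time_s': 0.0, 'qpos': array([75.29325988, 18.43999544, -4.0143844 , 83.17327928,  1.29501899,
       78.54159073, -3.26044556]), 'joint_velocities': array([ 0.02258972,  0.16951881,  0.03949519,  0.08706575, -0.01681209,
       -0.07253219,  0.05515992]), 'effort': array([ 1.49911205e-05, -4.91287529e+01, -4.03597103e-01, -3.12532425e+01,
       -6.38019713e-02,  4.37625451e-02,  1.61838766e-04]), 'tool_pos': array([ 0.17365709, -0.62580586,  0.22146498]), 'tool_rot': array([-1.79890373e+02,  6.09307888e-03,  1.55149294e+01]), 'force': array([-0.29600471,  0.33494331,  0.14175763]), 'wrist_torque': array([0.02556304, 0.02703467, 0.01005935]), 'grasp_force': 0.0, 'grip_width': 0.08644742135807476}
top {'K': array([[375.87736507,   0.        , 313.41356697],
       [  0.        , 375.87736507, 206.10934623],
       [  0.        ,   0.        ,   1.        ]]), 'origin': array([0.42659947, 0.10525337, 0.90530726]), 'rotation': array([-1.72131143e+02, -1.30019049e-01, -8.95003303e+01])}
side {'K': array([[452.68284757,   0.        , 318.67144445],
       [  0.        , 452.68284757, 200.96819477],
       [  0.        ,   0.        ,   1.        ]]), 'origin': array([ 0.47947517, -0.56414122,  0.59763175]), 'rotation': array([-1.28978080e+02, -1.02085089e-02, -5.91029590e+00])}
{'K': array([[300.25192803,   0.        , 317.58642446],
       [  0.        , 300.25192803, 197.99682197],
       [  0.        ,   0.        ,   1.        ]]), 'hand_eye': array([[ 5.95601746e-05, -9.60538763e-01, -2.78146151e-01,
         7.70314787e-02],
       [ 9.99999554e-01, -2.04838251e-04,  9.21512762e-04,
        -6.47548161e-04],
       [-9.42123700e-04, -2.78146082e-01,  9.60538323e-01,
        -1.62847040e-01],
       [ 0.00000000e+00,  0.00000000e+00,  0.00000000e+00,
         1.00000000e+00]])}
```

View pics/top0.png

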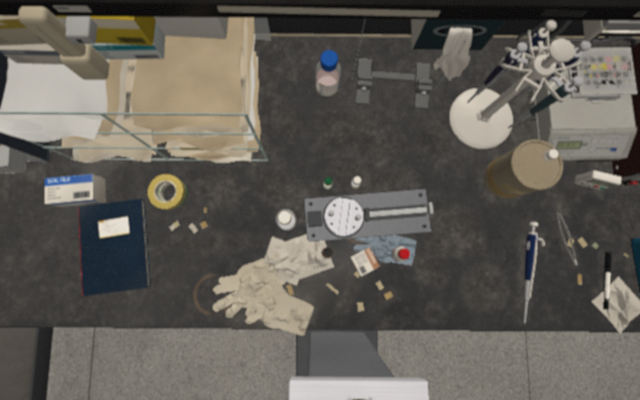

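View pics/side0.png

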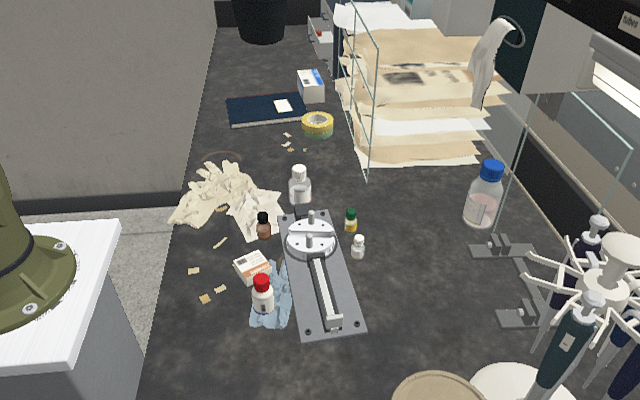

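The top view shows the stand around (368,214), with the disc at (344,216), the tab at (431,208) and the keeper on the left. The side view agrees: disc (311,238), tab (333,322). Next I'll enlarge both.

```bash
cat > h.py <<'E'
import numpy as np,cv2
from scipy.spatial.transform import Rotation as R
from cell import telemetry,cams,env
def cam(n):
    c=cams.calibration(n)
    if n=="wrist":
        o=telemetry.get_obs();T=np.array(c["hand_eye"]);Rt=R.from_euler("xyz",o["tool_rot"],degrees=True).as_matrix()
        return c["K"],o["tool_pos"]+Rt@T[:3,3],Rt@T[:3,:3]
    return c["K"],np.array(c["origin"]),R.from_euler("xyz",c["rotation"],degrees=True).as_matrix()
def ray(C,uv,z):
    K,o,M=C;d=M@np.linalg.solve(K,[uv[0],uv[1],1]);return (o+d*(z-o[2])/d[2])
def proj(C,p):
    K,o,M=C;q=K@(M.T@(np.array(p)-o));return q[:2]/q[2]
E
python3 - <<'E'
from h import *
t=cv2.imread("pics/top0.png");s=cv2.imread("pics/side0.png")
cv2.imwrite("pics/tc.png",cv2.resize(t[160:280,265:445],None,fx=4.4,fy=4.4,interpolation=cv2.INTER_CUBIC))
cv2.imwrite("pics/sc.png",cv2.resize(s[160:345,220:400],None,fx=3.2,fy=3.2,interpolation=cv2.INTER_CUBIC))
C=cam("top");S=cam("side")
print(ray(C,(344,216),.034),ray(S,(311,238),.034),ray(C,(431,208),.054),ray(S,(333,322),.054))
E
```

```text
[0.52439413 0.03279676 0.034     ] [0.52668677 0.02486586 0.034     ] [ 0.54233434 -0.16453412  0.054     ] [ 0.54077425 -0.1726272   0.054     ]
```

View pics/tc.png

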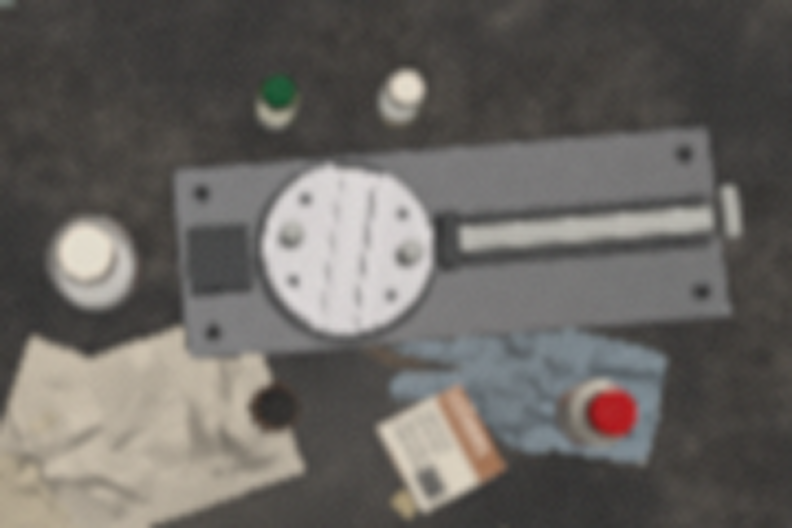

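View pics/sc.png

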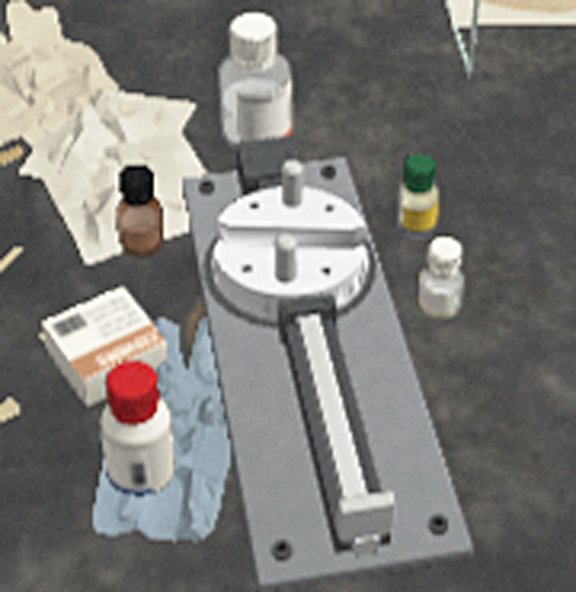

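The enlarged crops show the plate corners, the disc, both stubs (top crop (291,236) and (410,252)) and the tab at (731,210). I'll compute the stand frame from these.

```bash
python3 - <<'E'
from h import *
C=cam("top");S=cam("side")
T=lambda u,v,z:ray(C,(265+u/4.4,160+v/4.4),z)[:2]
D=lambda u,v,z:ray(S,(220+u/3.2,160+v/3.2),z)[:2]
# local plate corners in the order (+x,-y?) determined by handedness
loc=None
def fit(P,L):
    P=np.array(P);L=np.array(L);pc=P.mean(0);lc=L.mean(0)
    U,s,V=np.linalg.svd((L-lc).T@(P-pc));Rm=(U@np.diag([1,np.linalg.det(U@V)])@V).T
    t=pc-Rm@lc;return t,np.degrees(np.arctan2(Rm[1,0],Rm[0,0])),np.linalg.norm(P-(L@Rm.T+t),axis=1)*1e3
L=np.array([[90,-52],[-205,-52],[-205,52],[90,52]])*1e-3
res=[]
for nm,F,pts,st,tab,dc in(("top",T,[(175,170),(706,128),(730,315),(187,356)],[(291,236),(410,252)],(731,210),(348,248)),
  ("side",D,[(345,157),(470,550),(260,583),(188,180)],[(293,165),(286,240)],(368,505),(291,242))):
    t,a,e=fit([F(*p,.012) for p in pts],L)
    c,s=np.cos(np.radians(a)),np.sin(np.radians(a));M=np.array([[c,s],[-s,c]])
    print(nm,t,a,e)
    for p in st: print(" stub",F(*p,.062),M@(F(*p,.062)-t)*1e3)
    sA=F(*st[0],.062)-F(*st[1],.062);sA=M@sA;print(" q",np.arctan2(sA[1],sA[0]),np.linalg.norm(sA), "mid",(F(*st[0],.062)+F(*st[1],.062))/2)
    print(" tab",F(*tab,.054),M@(F(*tab,.054)-t)*1e3," disc",F(*dc,.034))
    res.append((t,a))
t=(res[0][0]+res[1][0])/2
for nm,F,ps in(("top",T,dict(amber=(275,405,.057),clear=(407,88,.047),yellow=(280,92,.052),drop=(612,413,.073),white=(86,252,.088),carton=(442,450,.022))),
 ("side",D,dict(amber=(137,180,.057),clear=(445,250,.047),yellow=(420,165,.052),drop=(134,380,.073),white=(253,30,.088),carton=(100,325,.022)))):
    t,a=res[0 if nm=="top" else 1];c,s=np.cos(np.radians(a)),np.sin(np.radians(a));M=np.array([[c,s],[-s,c]])
    for k,p in ps.items(): print(nm,k,np.round(F(*p)*1e3),np.round(M@(F(*p)-t)*1e3))
E
```

```text
top [0.52509639 0.03256749] 94.94432702666398 [1.84042709 1.29763776 0.64527298 1.21259731]
 stub [0.52636139 0.06417409] [31.37996285 -3.98439501]
 stub [0.51865006 0.00312963] [-28.77272658   8.95952279]
 q -0.21195236501512701 0.06152959494562752 mid [0.52250573 0.03365186]
 tab [ 0.5429665  -0.16486763] [-198.24063347   -0.78713574]  disc [0.52354311 0.03258682]
side [0.52740859 0.03375179] 94.79473736987714 [1.99609826 2.21907164 2.26012744 3.99148371]
 stub [0.53163547 0.06500584] [30.7913723  -6.82450186]
 stub [0.52222931 0.0033182 ] [-29.8941658    7.70498267]
 q -0.23499888156158694 0.06240064467223637 mid [0.52693239 0.03416202]
 tab [ 0.54457689 -0.16573904] [-200.2277473    -0.43352271]  disc [0.52713159 0.03105362]
top amber [440.  72.] [46. 81.]
top clear [608.   2.] [-37. -80.]
top yellow [604.  70.] [ 30. -82.]
top drop [437. -96.] [-120.   98.]
top white [514. 167.] [135.  -1.]
top carton [418. -18.] [-41. 111.]
side amber [443.  67.] [40. 82.]
side clear [610.   2.] [-38. -79.]
side yellow [606.  69.] [ 29. -81.]
side drop [441. -97.] [-123.   97.]
side white [516. 164.] [131.   0.]
side carton [419. -11.] [-35. 111.]
```

>>> arm_command(series="25.7 -24.2 0 0 255;25.7 -24.2 0 0 255;25.7 -24.2 0 0 255;25.7 -24.2 0 0 255;25.7 -24.2 0 0 255;25.7 -24.2 0 0 255;25.7 -24.2 0 0 255;25.7 -24.2 0 0 255;25.7 -24.2 0 0 255;25.7 -24.2 0 0 255;25.7 -24.2 0 0 255;25.7 -24.2 0 0 255;25.7 -24.2 0 0 255;25.7 -24.2 0 0 255;25.7 -24.2 0 0 255;25.7 -24.2 0 0 255;25.7 -24.2 0 0 255;25.7 -24.2 0 0 255;25.7 -24.2 0 0 255;25.7 -24.2 0 0 255")

```text
time_s: 1.77
tool_pos: [0.54, -0.021, 0.2223]
tool_rot: [180.0, 0.0, 15.5]
force: [0.7, 0.2, 0.6]
grip_width: 0.0002
grasp_force: 0.0
```

>>> arm_command(series="0 0 0 0.108 255;0 0 0 0.108 255;0 0 0 0.108 255;0 0 0 0.108 255;0 0 0 0.108 255;0 0 0 0.108 255;0 0 0 0.108 255;0 0 0 0.108 255;0 0 0 0.108 255;0 0 0 0.108 255;0 0 0 0 255;0 0 0 0 255;0 0 0 0 255")

```text
time_s: 2.85
tool_pos: [0.5395, -0.0225, 0.2223]
tool_rot: [180.0, 0.0, -46.2]
force: [-0.3, 0.4, -0.7]
grip_width: 0.0002
grasp_force: 0.0
```

```bash
python3 - <<'E'
from h import *
o=telemetry.get_obs();print({k:o[k] for k in("time_s","tool_pos","tool_rot","force","grip_width","qpos")})
cv2.imwrite("pics/w1.png",cams.read_camera("wrist"))
E
```

```text
{'time_s': 2.85, 'tool_pos': array([ 0.5394974 , -0.02247539,  0.22232712]), 'tool_rot': array([ 1.79981114e+02,  1.27884753e-02, -4.62113927e+01]), 'force': array([-0.30142217,  0.43208617, -0.66214308]), 'grip_width': 0.0002303613357053469, 'qpos': array([  31.94980088,    7.23941817,  -34.93509852,   97.82213733,
          4.26259227,   76.29190743, -139.99523396])}
```

View pics/w1.png

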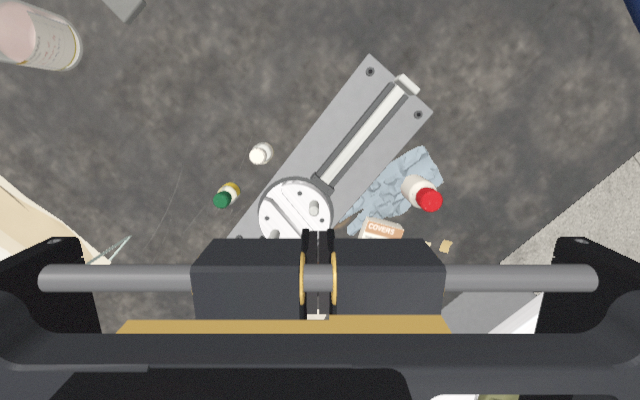

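The wrist view shows the closed fingertips at about (318,235) pointing at the disc at (295,210), with the descent path clear. I'll descend next to stub_b.

>>> arm_command(series="0 0 25 0 255;0 0 25 0 255;0 0 25 0 255;0 0 25 0 255;0 0 25 0 255;0 0 25 0 255;0 0 15 0 255;0 0 10 0 255;0 0 3 0 255;0 0 0 0 255;0 0 0 0 255")

```text
time_s: 3.82
tool_pos: [0.5405, -0.0225, 0.0455]
tool_rot: [-179.9, -0.1, -46.3]
force: [-0.2, -1.0, 0.7]
grip_width: 0.0005
grasp_force: 0.0
```

>>> arm_command(series="-2 0 0 0 255;-2 0 0 0 255;-2 0 0 0 255;-2 0 0 0 255;-2 0 0 0 255;-2 0 0 0 255")

```text
time_s: 4.32
tool_pos: [0.5313, -0.0136, 0.0447]
tool_rot: [-180.0, -0.0, -46.4]
force: [0.8, 0.7, -0.3]
grip_width: 0.0004
grasp_force: 0.0
```

>>> arm_command(series="-2 0 0 0 255;-2 0 0 0 255;-2 0 0 0 255;-2 0 0 0 255")

```text
time_s: 4.65
tool_pos: [0.5262, -0.0103, 0.0446]
tool_rot: [179.9, -0.2, -46.4]
force: [1.5, -7.1, 0.3]
grip_width: 0.0005
grasp_force: 3.0
```

>>> arm_command(series="-1.2 0.8 0 0 255;-1.2 0.8 0 0 255;-1.2 0.8 0 0 255;-1.6 0.8 0 0 255;-1.6 0.8 0 0 255;-1.6 0.7 0 0 255;-1.7 0.5 0 0 255;-1.7 0.5 0 0 255;-1.7 0.4 0 0 255")

```text
time_s: 5.4
tool_pos: [0.5121, -0.0022, 0.0446]
tool_rot: [-180.0, -0.0, -46.4]
force: [0.9, -2.5, -0.1]
grip_width: 0.0005
grasp_force: 1.1
```

>>> arm_command(series="-1.8 0.2 0 0 255;-1.8 0.2 0 0 255;-1.8 0.1 0 0 255;-1.8 -0.1 0 0 255;-1.8 -0.2 0 0 255;-1.8 -0.2 0 0 255;-1.7 -0.4 0 0 255;-1.7 -0.5 0 0 255;-1.7 -0.5 0 0 255")

```text
time_s: 6.15
tool_pos: [0.502, 0.0102, 0.0445]
tool_rot: [180.0, 0.0, -46.4]
force: [0.2, -2.8, 0.0]
grip_width: 0.0002
grasp_force: 1.0
```

```bash
python3 - <<'E'
from h import *
o=telemetry.get_obs();print({k:o[k] for k in("time_s","tool_pos","tool_rot","force","grip_width")})
i=cams.read_camera("side");cv2.imwrite("pics/s2.png",cv2.resize(i[160:345,220:400],None,fx=3.2,fy=3.2,interpolation=cv2.INTER_CUBIC))
E
```

```text
{'time_s': 6.15, 'tool_pos': array([0.50196142, 0.01023788, 0.04446298]), 'tool_rot': array([ 1.79988961e+02,  8.98870398e-03, -4.63593237e+01]), 'force': array([ 2.02788518e-01, -2.80911190e+00,  1.41149137e-03]), 'grip_width': 0.00023066354051467592}
```

View pics/s2.png

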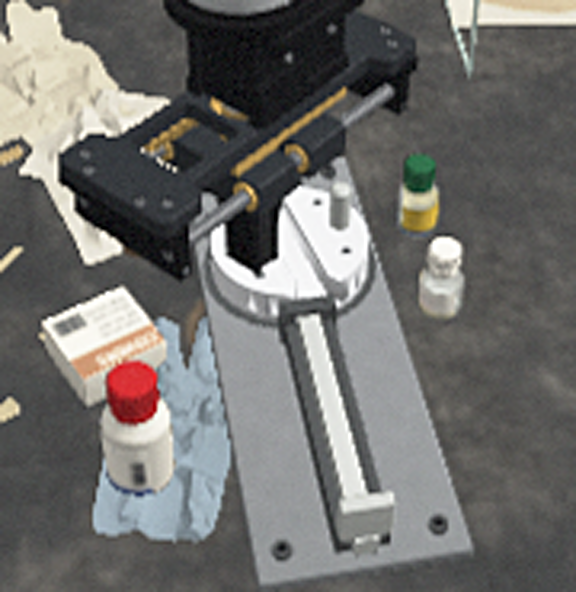

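The disc has turned about 1 rad: stub_a's top is now at (341,188) and the slot is nearly aligned. I'll measure the angle from stub_a.

```bash
python3 - <<'E'
from h import *
S=cam("side");p=ray(S,(220+341/3.2,160+187/3.2),.062)[:2]
d=p-np.array([.52693,.03416]);print(p,np.linalg.norm(d),np.arctan2(d[1],d[0])-np.radians(94.9))
E
```

```text
[0.55669229 0.0432437 ] 0.03111763519177113 -1.360089267059421
```

>>> arm_command(series="-1.3 -0.7 0 0 255;-1.3 -0.8 0 0 255;-1.3 -0.9 0 0 255;-1.2 -0.9 0 0 255;0 0 0 0 255")

```text
time_s: 6.62
tool_pos: [0.5009, 0.0165, 0.0445]
tool_rot: [-180.0, 0.0, -46.3]
force: [-0.4, -1.8, -0.3]
grip_width: 0.0006
grasp_force: 0.6
```

```bash
cat > m.py <<'E'
from h import *
import sys
i=cams.read_camera("side");c=i[195:262,282:342]
cv2.imwrite("pics/%s.png"%sys.argv[1],cv2.resize(c,None,fx=8,fy=8,interpolation=cv2.INTER_CUBIC))
E
python3 m.py s3
```

```text
(no output)
```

View pics/s3.png

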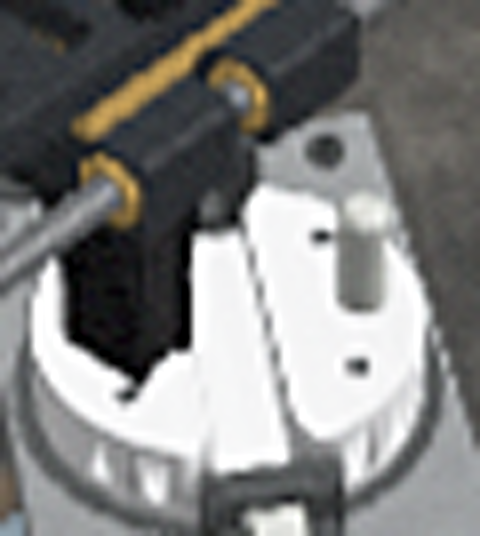

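Stub_a's top is at (366,207) in the crop, and the slot's right edge runs from (243,215) to (283,400).

```bash
python3 - <<'E'
from h import *
S=cam("side");f=lambda u,v,z:ray(S,(282+u/8,195+v/8),z)[:2]
p=f(366,205,.062);d=p-np.array([.52693,.03416]);print(p,np.linalg.norm(d),np.arctan2(d[1],d[0])-np.radians(94.9))
e=f(243,215,.034)-f(283,400,.034);print("slot",np.arctan2(e[1],e[0])-np.radians(94.9))
# bar/guide direction in the original side picture: bar edges of plate
E
```

```text
[0.55811101 0.03713969] 0.03132306126873923 -1.561045638838944
slot -0.035304428269960386
```

The disc reads about -1.58 rad, so the slot is lined up. Next I'll retreat, rise and turn to yaw 94.9 so I can push the bar.

>>> arm_command(series="4 0 0 0 255;5 0 0 0 255;5 0 0 0 255;0 0 -20 0 255;0 0 -20 0 255;0 0 -20 0 255;0 0 -20 0 255")

```text
time_s: 7.25
tool_pos: [0.5109, 0.0057, 0.1253]
tool_rot: [-180.0, 0.0, -46.4]
force: [-0.1, 0.2, 0.4]
grip_width: 0.0008
grasp_force: 0.0
```

>>> arm_command(series="0 0 0 -0.1232 255;0 0 0 -0.1232 255;0 0 0 -0.1232 255;0 0 0 -0.1232 255;0 0 0 -0.1232 255;0 0 0 -0.1232 255;0 0 0 -0.1232 255;0 0 0 -0.1232 255;0 0 0 -0.1232 255;0 0 0 -0.1232 255;0 0 0 -0.1232 255;0 0 0 -0.1232 255;0 0 0 -0.1232 255;0 0 0 -0.1232 255;0 0 0 -0.1232 255;0 0 0 -0.1232 255;0 0 0 -0.1232 255;0 0 0 -0.1232 255;0 0 0 -0.1232 255;0 0 0 -0.1232 255")

```text
time_s: 8.92
tool_pos: [0.511, 0.0057, 0.1246]
tool_rot: [180.0, -0.0, 95.1]
force: [0.3, 0.4, 0.7]
grip_width: 0.0006
grasp_force: 0.0
```

>>> arm_command(series="-24 0 0 0 255;-24 0 0 0 255;-24 0 0 0 255;-24 0 0 0 255;-24 0 0 0 255;-24 0 0 0 255;-24 0 0 0 255;-24 0 0 0 255;-24 0 0 0 255;0 0 0 0 255;0 0 0 0 255")

```text
time_s: 9.83
tool_pos: [0.5286, -0.2114, 0.1241]
tool_rot: [-180.0, -0.0, 94.6]
force: [0.4, 0.5, -0.4]
grip_width: 0.0007
grasp_force: 0.0
```

```bash
python3 - <<'E'
from h import *
o=telemetry.get_obs();print({k:o[k] for k in("time_s","tool_pos","tool_rot","qpos")})
C=cam("wrist");i=cams.read_camera("wrist");cv2.imwrite("pics/w2.png",i)
np.savez("w2.npz",K=C[0],o=C[1],M=C[2])
a=np.radians(94.9);ex=np.array([np.cos(a),np.sin(a)]);ey=np.array([-ex[1],ex[0]]);d=o["tool_pos"][:2]-[.526,.033]
print("stand",d@ex,d@ey)
E
```

```text
{'time_s': 9.8333, 'tool_pos': array([ 0.52858225, -0.21143076,  0.12414513]), 'tool_rot': array([-1.79989111e+02, -4.42746956e-02,  9.45911571e+01]), 'qpos': array([ 54.4214687 ,  16.97561009, -40.97931924, 100.67647769,
        11.97891369,  66.83091195,  14.51591561])}
stand -0.2437580047892842 0.018305711096229776
```

View pics/w2.png

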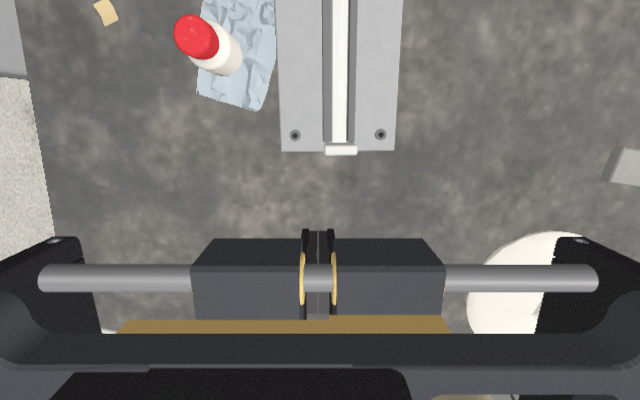

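The wrist view shows the tab at (341,149), with the bar running up to about (339,0). The hand is left of the bar line.

```bash
python3 - <<'E'
from h import *
f=np.load("w2.npz");C=(f["K"],f["o"],f["M"]);print(ray(C,(341,149),.054),ray(C,(341,155),.054))
g=cv2.cvtColor(cv2.imread("pics/w2.png"),cv2.COLOR_BGR2GRAY)
P=[]
for r in range(5,140,6):
    x=np.where(g[r,325:358]>190)[0]+325
    P.append(ray(C,(x.mean(),r),.030)[:2])
P=np.array(P);vx,vy,x0,y0=cv2.fitLine(P.astype(np.float32),cv2.DIST_HUBER,0,.01,.01).ravel()
print(np.degrees(np.arctan2(vy,vx)),x0,y0)
E
```

```text
[ 0.54337554 -0.16134866  0.054     ] [ 0.54384592 -0.16595241  0.054     ]
-83.48859 0.5390302 -0.10434372
```

>>> arm_command(series="0 9 0 -0.007 255;0 9.5 0 0 255;0 0 20 0 255;0 0 20 0 255;0 0 20 0 255;0 0 16 0 255;0 0 8 0 255;0 0 4 0 255;0 0 0 0 255;0 0 0 0 255")

```text
time_s: 10.72
tool_pos: [0.5482, -0.2074, 0.0373]
tool_rot: [179.9, 0.0, 95.3]
force: [0.1, -0.0, -0.1]
grip_width: 0.0006
grasp_force: 0.0
```

>>> arm_command(series="4 0 0 0 255;4 0 0 0 255;4 0 0 0 255;4 0 0 0 255;3 0 0 0 255;2 0 0 0 255")

```text
time_s: 11.22
tool_pos: [0.5454, -0.1861, 0.0367]
tool_rot: [180.0, 0.0, 95.3]
force: [0.5, 0.6, 0.2]
grip_width: 0.0001
grasp_force: 0.0
```

>>> arm_command(series="2 0 0 0 255;2 0 0 0 255;2 0 0 0 255;2 0 0 0 255;2 0 0 0 255;2 0 0 0 255")

```text
time_s: 11.72
tool_pos: [0.5442, -0.1753, 0.0365]
tool_rot: [-180.0, 0.0, 95.2]
force: [-0.4, -1.3, -0.2]
grip_width: 0.0008
grasp_force: 0.6
```

>>> arm_command(series="2.5 0 0 0 255;2.5 0 0 0 255;2.5 0 0 0 255;2.5 0 0 0 255;2.5 0 0 0 255;2.5 0 0 0 255")

```text
time_s: 12.22
tool_pos: [0.5428, -0.1597, 0.0365]
tool_rot: [-180.0, 0.0, 95.2]
force: [-0.4, -1.6, 0.3]
grip_width: 0.0003
grasp_force: 0.5
```

>>> arm_command(series="2.5 0 0 0 255;2.5 0 0 0 255;2.5 0 0 0 255;2.5 0 0 0 255;2.5 0 0 0 255;2.5 0 0 0 255")

```text
time_s: 12.72
tool_pos: [0.5414, -0.1448, 0.0365]
tool_rot: [-180.0, 0.0, 95.2]
force: [0.7, -1.0, -1.6]
grip_width: 0.0002
grasp_force: 0.5
```

>>> arm_command(series="2.5 0 0 0 255;2.5 0 0 0 255;2.5 0 0 0 255;2.5 0 0 0 255;2.5 0 0 0 255;2.5 0 0 0 255;2.5 0 0 0 255;2.5 0 0 0 255")

```text
time_s: 13.38
tool_pos: [0.5397, -0.1249, 0.0366]
tool_rot: [180.0, 0.0, 95.2]
force: [-0.6, -1.2, -0.5]
grip_width: 0.0005
grasp_force: 0.5
```

>>> arm_command(series="2.5 0 0 0 255;2.5 0 0 0 255;2.5 0 0 0 255;2.5 0 0 0 255;2.5 0 0 0 255;2.5 0 0 0 255;2.5 0 0 0 255;2.5 0 0 0 255")

```text
time_s: 14.05
tool_pos: [0.5379, -0.105, 0.0366]
tool_rot: [180.0, 0.0, 95.2]
force: [-0.6, -1.7, 0.1]
grip_width: 0.0006
grasp_force: 0.7
```

>>> arm_command(series="2.5 0 0 0 255;2.5 0 0 0 255;2.5 0 0 0 255;2.5 0 0 0 255;2.5 0 0 0 255;2.5 0 0 0 255;2.5 0 0 0 255;2.5 0 0 0 255")

```text
time_s: 14.72
tool_pos: [0.5361, -0.0851, 0.0366]
tool_rot: [180.0, 0.0, 95.2]
force: [-0.8, -1.2, 2.1]
grip_width: 0.0004
grasp_force: 0.9
```

>>> arm_command(series="2 0 0 0 255;2 0 0 0 255;2 0 0 0 255;2 0 0 0 255;2 0 0 0 255;2 0 0 0 255;2 0 0 0 255;2 0 0 0 255;2 0 0 0 255;2 0 0 0 255")

```text
time_s: 15.55
tool_pos: [0.5342, -0.0652, 0.0365]
tool_rot: [-180.0, 0.0, 95.2]
force: [-0.3, -1.8, 0.1]
grip_width: 0.0006
grasp_force: 1.0
```

>>> arm_command(series="1.5 0 0 0 255;1.5 0 0 0 255;1.5 0 0 0 255;1.5 0 0 0 255;1.5 0 0 0 255;1.5 0 0 0 255;1.5 0 0 0 255;1.5 0 0 0 255")

```text
time_s: 16.22
tool_pos: [0.533, -0.0532, 0.0365]
tool_rot: [-180.0, -0.0, 95.2]
force: [0.1, -1.3, 0.3]
grip_width: 0.0002
grasp_force: 0.8
```

>>> arm_command(series="1 0 0 0 255;1 0 0 0 255;1 0 0 0 255;1 0 0 0 255;0 0 0 0 255")

```text
time_s: 16.63
tool_pos: [0.5327, -0.049, 0.0364]
tool_rot: [-180.0, -0.0, 95.2]
force: [-0.1, -0.9, 0.5]
grip_width: 0.0004
grasp_force: 0.4
```

>>> arm_command(series="1 0 0 0 255;1 0 0 0 255;1 0 0 0 255;0 0 0 0 255")

```text
time_s: 16.97
tool_pos: [0.5325, -0.0472, 0.0365]
tool_rot: [-180.0, 0.1, 95.2]
force: [0.1, -2.4, -0.5]
grip_width: 0.0003
grasp_force: 1.6
```

>>> arm_command(series="1 0 0 0 255;1 0 0 0 255;0 0 0 0 255")

```text
time_s: 17.22
tool_pos: [0.5325, -0.047, 0.0366]
tool_rot: [-180.0, 0.2, 95.1]
force: [0.6, -7.8, -0.8]
grip_width: 0.0005
grasp_force: 3.5
```

The bar stopped hard: force rose to 7.8 N with no further motion. I'll back off, rise and check.

>>> arm_command(series="-2 0 0 0 255;-4 0 0 0 255;-8 0 0 0 255;-20 0 0 0 255;-20 0 0 0 255;0 0 -20 0 255;0 0 -25 0 255;0 0 -25 0 255;0 0 -25 0 255;-30 0 -25 0 255;-30 0 0 0 255;-30 0 0 0 255;0 0 0 0 255;0 0 0 0 255")

```text
time_s: 18.38
tool_pos: [0.545, -0.1899, 0.1561]
tool_rot: [-180.0, -0.1, 95.0]
force: [-0.4, 0.6, 0.2]
grip_width: 0.0005
grasp_force: 0.0
```

```bash
python3 - <<'E'
from h import *
i=cams.read_camera("side")[160:345,220:400];j=cams.read_camera("top")[180:245,290:445]
a=cv2.resize(i,None,fx=2.9,fy=2.9,interpolation=cv2.INTER_CUBIC)[:600]
print(telemetry.get_obs()["force"]);cv2.imwrite("pics/s4.png",a)
cv2.imwrite("pics/t4.png",cv2.resize(j,None,fx=5,fy=5,interpolation=cv2.INTER_CUBIC))
E
```

```text
[-0.79090958  0.69994555  0.04781761]
```

View pics/s4.png

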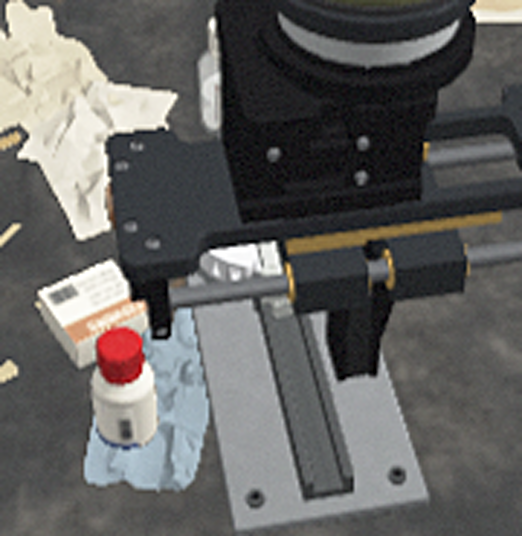

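The hand hides the disc from the side, but the bar has clearly left the guide. I'll use the wrist camera, which looks ahead, together with the top view.

```bash
python3 - <<'E'
from h import *
C=cam("wrist");i=cams.read_camera("wrist");np.savez("w3.npz",K=C[0],o=C[1],M=C[2]);cv2.imwrite("pics/w3.png",i)
a=cv2.resize(i[0:120,200:460],(780,360),interpolation=cv2.INTER_CUBIC)
j=cv2.imread("pics/t4.png");j=cv2.resize(j,(780,240))[:240]
cv2.imwrite("pics/c5.png",np.vstack([a,j]))
print(proj(C,[.526,.033,.034]))
E
```

```text
[317.82034629 -80.11061913]
```

View pics/c5.png

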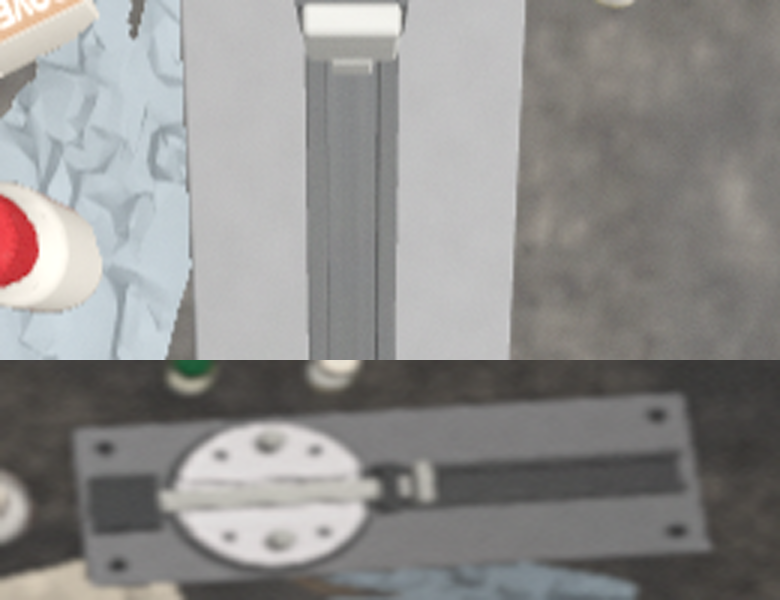

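```bash
python3 - <<'E'
from h import *
C=cam("top");t=np.array([.52510,.03257]);a=np.radians(94.944);M=np.array([[np.cos(a),np.sin(a)],[-np.sin(a),np.cos(a)]])
F=lambda u,v,z:M@(ray(C,(290+u/780*155,180+(v-360)/240*65),z)[:2]-t)*1e3
print("tab",F(424.5,482,.054),"stubs",F(271,440,.062),F(281,538,.062))
print("bridge rear top",F(397,487,.037),"front",F(365,487,.037))
j=cv2.imread("pics/t4.png");g=cv2.cvtColor(j,cv2.COLOR_BGR2GRAY)
r=int((485-360)*325/240);print(r,[(x,int(g[r-8:r+8,x].mean())) for x in range(340,460,4)])
W=np.load("w3.npz");W=(W["K"],W["o"],W["M"])
for v,z in((32,.054),(5,.054)):
    p=ray(W,(200+350/3,v/3),z);print("wrist tab edge",p,M@(p[:2]-t)*1e3, M@(p[:2]-[.526,.033])*1e3)
E
```

```text
tab [-67.52467258   1.36446546] stubs [  0.31260866 -28.99822927] [ 1.19966346 31.42028698]
bridge rear top [-57.4963073    1.73165659] front [-42.7466784    0.58915385]
169 [(340, 190), (344, 194), (348, 195), (352, 193), (356, 187), (360, 182), (364, 181), (368, 177), (372, 162), (376, 129), (380, 95), (384, 75), (388, 76), (392, 89), (396, 121), (400, 154), (404, 153), (408, 129), (412, 121), (416, 148), (420, 173), (424, 176), (428, 152), (432, 113), (436, 85), (440, 78), (444, 80), (448, 81), (452, 81), (456, 81)]
wrist tab edge [ 0.53139787 -0.03500191  0.054     ] [-67.86326037  -0.45094905] [-68.21409668   0.48276069]
wrist tab edge [ 0.53083811 -0.02888443  0.054     ] [-61.72030534  -0.42049391] [-62.07114166   0.51321583]
```

```bash
python3 -c "
from cell import env;print(env.sign_off())"
```

```text
the job is handed in; nothing more can be done
None
```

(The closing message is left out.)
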